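# Load the bench tape dispenser

### The arm

A 6-joint arm with a two-finger parallel gripper is mounted at the origin on a cart in front of the work surface, level with it; the furniture and walls round the work are solid. World frame = base frame: x ahead of the robot, y to its left, z up, the work surface at z = 0. Lengths are in m, angles in rad, forces in N, time in s.
With the tool pointing down it reaches from about 0.35 to 0.775 m from the base axis. Payload 7.3 kg.
Tool frame: the origin (TCP) lies on the centre line of the jaws, within the pads' length; the fingertips stand 8 mm ahead of it and the grasp point (between the pads) lies 11 mm behind it (tip_extent is the distance from the TCP to the fingertips, in m); z points along the fingers, y is the line along which they close (so a half turn about z gives the same grasp; the last joint's range is limited). The gripper opens to 92 mm and grips with 3 to 60 N. Pads are 19 mm wide; open, the fingers measure 130 mm over their backs; the gripper's body (75 mm by 190 mm) begins 47 mm behind the grasp point.
Start: joints at [-1.261, 0.342, 1.524, -0, 1.275, -0.146], TCP at [0.231, -0.471, 0.235] pointing down, gripper open.
Joint ranges: [-2.53, 2.53], [-0.77, 2.02], [0.04, 2.7], [-1, 4.14], [0.28, 2.66], [-3.11, 3.11]. Speed limits (rad/s): [2.57, 2.57, 3.14, 3.14, 3.14, 3.14].

### API

Orientations are given as a unit quaternion [w, x, y, z].
In Python, from workcell import * gives the robot as it stands. The module is installed in compiled form; this text tells all that it offers.
- The arm moves only by the shell command python3 -m handwheel 'ROWS' [FORCE]. ROWS is JSON, a list of rows, each a list of 5 numbers: the opening, from 0 (shut) to 1 (fully open), then the shift along the tool's x, y, z each as a share of 1000 mm, from -1 to 1, then the turn about the tool's z as a share of pi rad, from -1 to 1. A call has 1 to 12 rows; each row is the pose to reach, as a shift and turn from the pose commanded when the call began, along the tool's axes at that moment, turning the shorter way round; what a row does not reach only later rows make up. A row lasts 1/8 s, in which the tool goes at most 62.5 mm and 10.7 degrees, less where a joint would pass 70% of its speed; a pose out of reach is approached as far as the arm can. A call with a number of a shift or a turn outside -1 to 1 is refused whole. A call with a gripper value outside its range is refused whole. The fingers move at their own pace and stop on an object; FORCE is the grip in N (left out, the last holds). Time passes only in rows, so rows that repeat a pose let the fingers close. It gives the time, the measured TCP pose, the force, the opening and the grip force at its end, in the units of the state.
- read_state(): the state, without advancing time (a new reading comes with each control period).
- capture(name): name is "scene" or "top" or "wrist"; returns the picture (400x640x3 uint8, red, green, blue); there is no depth.
- calibration(name): a dict with "fx", "fy", "cx", "cy" (pixels), "k1" (the pictures are not rectified: a ray, as slopes to the right and down, at radius r is drawn at 1 + k1 r^2 times it, then the intrinsics apply), "view" (4x4, takes a point from world to camera coordinates). Camera axes: x right, y down, z forward; pixel columns grow to the right and rows downward; lengths in m; the calibration is good to about 2 mm. A picture is of the moment at which its call begins: read the wrist's pose just before it. calibration takes no time and is no camera call; for the wrist camera it gives the pose at the moment of the call.
- job_done(): hands the job in; it is judged then, once.
The state is a dict: "clock": time; "joint_pos": joint angles; "qvel": joint speeds; "joint_efforts": joint torques, N m; "ee_pos": TCP position; "ee_rot": TCP orientation; "ft_force": force on the tool from outside, world axes, zero at the start; "torque": the same for the moment, N m; "grip_width": finger opening in m; "finger_force": force on a finger pad.
Only numpy, scipy, OpenCV 4.12 (cv2) and the standard library are available. Lean on these libraries where they do the work, as an engineer would, in place of code of your own. Each camera call takes 0.05 s, during which the arm holds its last target. There are 200 camera calls.

### The job

Load the tape dispenser for the parcels: lift the brown roll of packing tape up and off its hook on the stand and lower it, still in the gripper, upright into the dispenser's well until it sits on the rollers. Close the dispenser's smoked cover fully over the roll, and turn the black length dial so that its white pointer stands at the green mark. Leave the teal roll hanging on its hook, do not drop the brown roll on the desk, and leave the other things on the desk where they are.

Things in the scene. Friction and masses are not known exactly. Their poses are not given: they have to be found in the camera images.
- tape_brown: Brown packing tape roll to load: ring of 104 mm outside diameter, 76 mm bore, 24 mm wide, about 120 g. It hangs on one of the stand's two arms. Origin at the centre of one flat face; z is the ring's axis, pointing through the roll. Grasp from above across the 24 mm width, fingertips at most 12 mm below the ring's top, as the stand's arm runs right below the bore's top.
- tape_brown_mid (a point): Centre of the brown roll (middle of the bore, mid width). To unhook it, raise it by 20 to 45 mm, then draw it outwards along the arm until it is 125 mm from the post axis.
- tape_teal: Second roll, the same size and mass but teal with a cardboard core; hangs on the other arm of the stand and must stay there. Origin and axes as for the brown roll.
- tape_teal_mid (a point): Centre of the teal roll.
- tape_stand: Fixed T-shaped hook stand, base 104 mm wide, post 14 mm thick and 139 mm high. Origin at the centre of its underside. Two round arms of 9 mm diameter, centre line 130 mm high, run along its +y and -y axes to 94 mm from the post axis, then turn up to a ball at 101 mm, its top 151 mm high. A roll hangs about 52 mm from the post axis, its centre 96 mm high, either roll on either arm.
- dispenser: Fixed tape dispenser, light grey housing x -90 to +85 mm (tape mouth to -106), y -80 to +84, deck 62 mm high. Origin at its underside; x to its back, y to its left, z up. Left part: roll well, a slot open at the top, 32 mm wide (y +34 to +66, 5 mm chamfers at its mouth), 116 mm long (x -48 to +68), two rollers at its bottom. Right part: panel with the dial (the red rocker does not move).
- roll_seat (a point): Where the centre of the roll lies when the roll is seated: in the dispenser's frame at (10, 50, 73) mm. The roll's axis is then parallel to the dispenser's y axis and its top is 125 mm above the desk.
- cover (a joint): Angle of the smoked cover (46 mm wide, 67 mm high arch) about its hinge, rad: 0 closed on the housing, growing as it opens up and backwards, stop at 2.0; it starts open. A friction hinge: it stays where it is left, so it must be pressed right down; about 1 N at the tab moves it.
- cover_hinge (a point): Middle of the cover's hinge axis, on the dispenser: 74 mm back of its origin, 50 mm to the left, 68 mm high. The axis is parallel to the dispenser's y axis.
- cover_tab (a point): Middle of the orange pull tab on the cover's free edge: 29 x 40 x 5 mm, 143 mm from the hinge axis, standing 27 mm out from the cover's front wall. Closed it points to the dispenser's front, 68 mm high; open it points up. The point's x axis points to the hinge, z is the tab's normal on the cover's outer side. Hook it from behind with closed fingers, draw it forwards and down.
- dial (a joint): Angle of the length dial (rad), growing clockwise seen from above, range 0 to 4.71. The scale has ten ticks 0.524 rad apart from 0; the green mark is at 2.094. Friction holds it where it is left.
- dial_base: Round dark scale plate of the dial, 68 mm diameter, 6 mm thick, fixed on the deck; origin at the centre of its underside (62 mm high), on the dial's axis. Its -x axis is where the pointer stands at dial angle 0; the pointer turns clockwise from there.
- dial_grip (a point): On the dial's axis at the height to grip, 99 mm above the desk. The grip bar is 42 mm long, 14 mm wide, from 76 to 106 mm above the desk, over a foot disc of 44 mm diameter. The point's x axis lies along the bar; the white pointer line is on its -x half.
- label_pad: Pad of labels lying on the desk, 74 x 105 x 11 mm, loose; leave alone.
- stamp: Wooden rubber stamp standing on the desk, 24 x 52 x 62 mm, loose; leave alone.
Not all that is in view belongs to the job. Several things have the shape of the tape_brown; the one meant has the colours described above.

How it is judged:
By the outcome, as a careful person would: the job done as asked, in the order asked, and still so for the second after the job is handed in, with the robot touching nothing.
It also fails if it takes over 58 s, if anything falls off the work surface, if the arm or the gripper's body presses on something with over 40 N, if the wrist force passes 120 N, or if a joint passes its speed limit or range.

## Working session

There is one attempt and no reset: what is moved stays moved. The work goes in short steps, Python scripts to look and compute and a shell command to move; the robot and the scene stay as the last step left them, time stands still between calls to the robot, and variables do not carry over. Pictures are saved under pics/ and viewed, at most 10 in all, crops included, and the job is handed in when it is done.

```bash
mkdir -p pics; python3 - <<'E'
from workcell import *
import cv2,numpy as np
s=read_state();print(s)
for n in("scene","top"):
    im=capture(n);cv2.imwrite(f"pics/{n}0.png",im[:,:,::-1])
    c=calibration(n);print(n,c)
E
```

```text
{'clock': 0.0, 'joint_pos': array([-1.26099533e+00,  3.42711419e-01,  1.52504302e+00,  2.19940040e-05,
        1.27539833e+00, -1.46036116e-01]), 'qvel': array([-2.32626064e-03,  2.72168712e-03,  7.12040704e-05, -4.41652153e-04,
       -9.31377072e-05,  5.47120740e-04]), 'joint_efforts': array([-7.00227656e-05, -4.31240273e+01, -2.44217902e+01,  7.16973888e-02,
        5.60603582e-02, -1.47910087e-04]), 'ee_pos': array([ 0.23099606, -0.47099818,  0.23404175]), 'ee_rot': array([-7.78306188e-04,  9.74139236e-01,  2.25947205e-01, -5.33188832e-05]), 'ft_force': array([-0.237992  ,  0.41550174,  0.37567935]), 'torque': array([0.01419691, 0.02739872, 0.0360079 ]), 'finger_force': 0.0, 'grip_width': 0.0915760278216389}
scene {'fx': 368.22590744560347, 'fy': 368.22590744560347, 'cx': 319.0274008855345, 'cy': 191.73698491891855, 'k1': -0.05851808352050315, 'view': array([[-0.85120009, -0.52466493,  0.01360609,  0.48396634],
       [-0.24132471,  0.3682334 , -0.89786778,  0.09503266],
       [ 0.46606952, -0.76754862, -0.44005491,  0.90023411],
       [ 0.        ,  0.        ,  0.        ,  1.        ]])}
top {'fx': 456.6570057631477, 'fy': 456.6570057631477, 'cx': 318.9974362415214, 'cy': 198.50758691686218, 'k1': 0.008628189563226724, 'view': array([[-0.02135806, -0.9992105 , -0.03349926,  0.26941895],
       [-0.98241988,  0.02719116, -0.18469387,  0.41693557],
       [ 0.18545894,  0.02896564, -0.98222501,  0.93886783],
       [ 0.        ,  0.        ,  0.        ,  1.        ]])}
```

View pics/scene0.png

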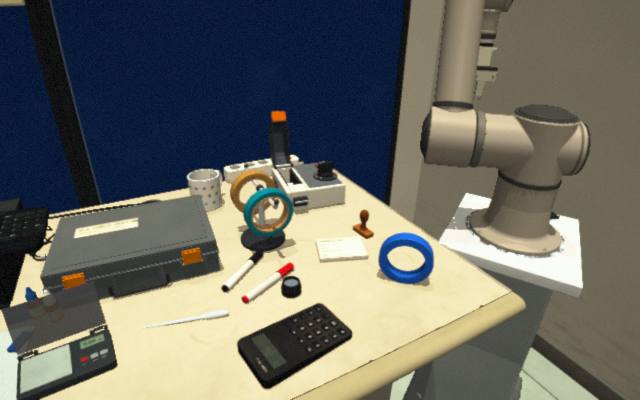

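View pics/top0.png

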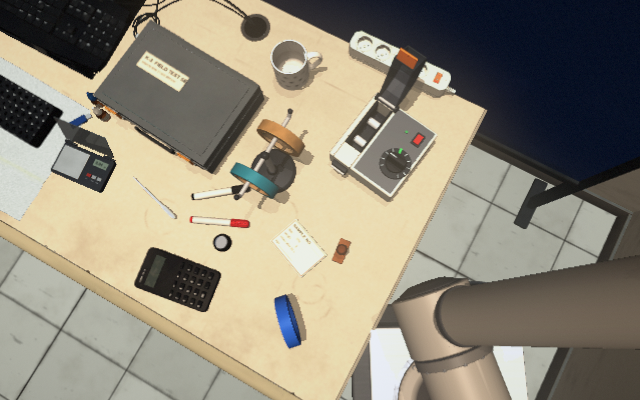

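Ring-shaped candidates in the top picture are brown (280,137), teal (254,180) and blue lying on the desk (288,321). In the scene picture they are brown (254,190), teal (270,213) and blue (406,258). I choose the brown one on the stand's far arm. The dispenser is around (385,145) in the top picture with its cover open. I'll check this in a close crop.

```bash
python3 - <<'E'
import cv2,numpy as np
im=cv2.imread("pics/top0.png")
x0,y0,x1,y1,k=225,35,445,205,3.5
c=cv2.resize(im[y0:y1,x0:x1],None,fx=k,fy=k,interpolation=cv2.INTER_CUBIC)
for x in range(x0//20*20+20,x1,20):
    cv2.line(c,(int((x-x0)*k),0),(int((x-x0)*k),5),(0,0,255),1);cv2.putText(c,str(x),(int((x-x0)*k)-10,16),0,.35,(0,0,255),1)
for y in range(y0//20*20+20,y1,20):
    cv2.line(c,(0,int((y-y0)*k)),(5,int((y-y0)*k)),(0,0,255),1);cv2.putText(c,str(y),(6,int((y-y0)*k)+4),0,.35,(0,0,255),1)
cv2.imwrite("pics/crop1.png",c)
E
```

```text
(no output)
```

View pics/crop1.png

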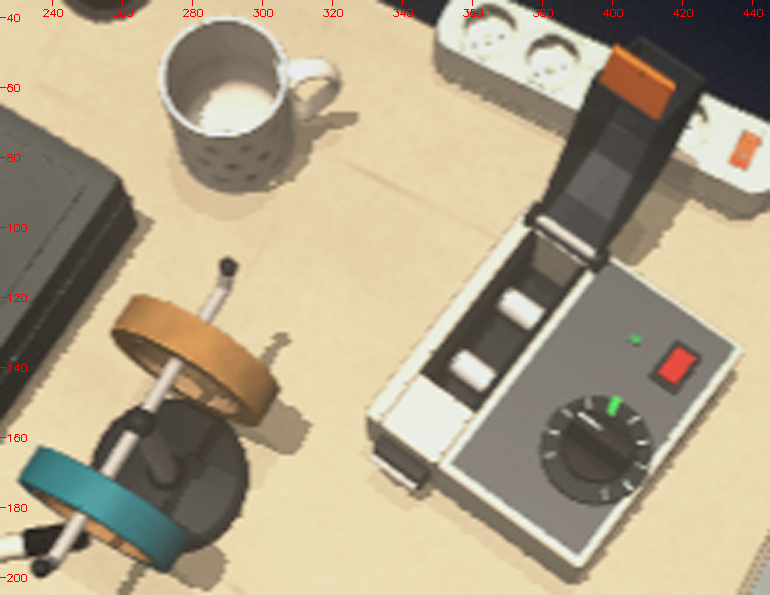

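The close crop confirms the brown roll at (277,138), with teal on the other arm at (254,180). The stand's ball ends are at (290,111) and (237,197). The deck corners are at (330,153), (390,196), (437,134) and (375,98), the dial plate is at (395,164) and the green mark at (400,151).

```bash
cat > h.py <<'E'
import numpy as np,cv2
from scipy.optimize import least_squares
from workcell import *
def proj(c,P):
    P=np.atleast_2d(P)@c["view"][:3,:3].T+c["view"][:3,3]
    s=P[:,:2]/P[:,2:];s=s*(1+c["k1"]*(s**2).sum(1,keepdims=True))
    return s*[c["fx"],c["fy"]]+[c["cx"],c["cy"]]
def at_z(c,uv,z):
    return least_squares(lambda p:proj(c,[[p[0],p[1],z]])[0]-uv,[.5,0]).x
def tf(p,L):  # planar pose x,y,yaw
    L=np.atleast_2d(L).astype(float);a=p[2];R=np.array([[np.cos(a),-np.sin(a)],[np.sin(a),np.cos(a)]])
    return np.c_[L[:,:2]@R.T+p[:2],L[:,2]]
E
python3 - <<'E'
from h import *
t=calibration("top");s=calibration("scene")
px=np.array([(330.1,152.7),(390.1,195.9),(437,134.4),(375,97.9)])
L=np.array([(-90,84,62),(-90,-80,62),(85,-80,62),(85,84,62)])/1e3
w=np.array([at_z(t,p,.062) for p in px]);print("corners",w.round(4),np.linalg.norm(np.diff(w,axis=0),axis=1))
a0=np.arctan2(*(w[2]-w[1])[::-1])
f=least_squares(lambda p:(proj(t,tf(p,L))-px).ravel(),[*w.mean(0),a0]);D=f.x
print("disp",D,np.degrees(D[2]),f.fun.round(1))
print("scene corners",proj(s,tf(D,L)).round(1).tolist())
b=[at_z(t,p,.146) for p in((290.1,111.3),(236.7,197.3))]
print("balls",b,np.linalg.norm(b[0]-b[1])); m=(b[0]+b[1])/2;d=(b[0]-b[1])/np.linalg.norm(b[0]-b[1])
print("post",m,"dir",d,np.degrees(np.arctan2(d[1],d[0])))
for r in(.052,-.052): print("roll",m+r*d,"top px",proj(t,[[*(m+r*d),.148]]),"scene c",proj(s,[[*(m+r*d),.096]]))
print("scene balls",proj(s,[[*x,.146] for x in b]))
dc=at_z(t,(395.3,163.6),.068);g=at_z(t,(400.4,150.7),.068);print("dial",dc,"green",g,np.degrees(np.arctan2(*(g-dc)[::-1])),np.linalg.norm(g-dc))
print("hinge",tf(D,[[.074,.05,.068]]),"seat",tf(D,[[.01,.05,.073]]))
for q in np.arange(1.2,2.01,.1):
    P=tf(D,[[.074-.143*np.cos(q),.05,.068+.143*np.sin(q)]]);print(q.round(1),P.round(3),proj(t,P).round(1),proj(s,P).round(1))
im=cv2.imread("pics/scene0.png");x0,y0,k=210,100,5
c=cv2.resize(im[y0:y0+120,x0:x0+150],None,fx=k,fy=k,interpolation=cv2.INTER_CUBIC)
for P,col in((tf(D,L),(0,0,255)),([[*x,.146] for x in b],(255,0,255))):
    for u in proj(s,P): cv2.circle(c,tuple(int((u[i]-(x0,y0)[i]+.5)*k) for i in(0,1)),4,col,1)
cv2.imwrite("pics/crop2.png",c)
E
```

```text
corners [[0.5193 0.2326]
 [0.4213 0.1091]
 [0.5528 0.0023]
 [0.6406 0.1311]] [0.15764793 0.1693682  0.15586971]
disp [ 0.53473336  0.11568782 -0.66407348] -38.04860762668538 [-2.2  1.7  0.6  3.2  1.   0.2  0.5 -5.5]
scene corners [[288.0, 192.7], [347.2, 183.9], [323.7, 161.2], [271.5, 167.6]]
balls [array([0.58285395, 0.31004991]), array([0.41082098, 0.41529177])] 0.20167100502109062
post [0.49683746 0.36267084] dir [ 0.85303773 -0.52184924] -31.456376844219616
roll [0.54119543 0.33553468] top px [[277.35953637 131.29624372]] scene c [[253.75137259 192.50795498]]
roll [0.4524795 0.389807 ] top px [[249.76615153 175.72657525]] scene c [[269.14576431 212.37022273]]
scene balls [[246.03371403 165.32486833]
 [276.65018282 200.94008096]]
dial [0.48936589 0.09547   ] green [0.5172903  0.08323676] -23.657463544449957 0.030486471057330308
hinge [[0.62382397 0.10945382 0.068     ]] seat [[0.57342473 0.14889893 0.073     ]]
1.2 [[0.583 0.141 0.201]] [[377.3  97.2]] [[287.5 126. ]]
1.3 [[0.594 0.133 0.206]] [[381.8  90.7]] [[286.  123.1]]
1.4 [[0.605 0.124 0.209]] [[386.3  84.3]] [[284.6 120.6]]
1.5 [[0.616 0.116 0.211]] [[390.9  78.1]] [[283.2 118.7]]
1.6 [[0.627 0.107 0.211]] [[395.3  72.2]] [[281.9 117.3]]
1.7 [[0.638 0.098 0.21 ]] [[399.7  66.7]] [[280.5 116.5]]
1.8 [[0.649 0.089 0.207]] [[403.8  61.7]] [[279.3 116.1]]
1.9 [[0.66  0.081 0.203]] [[407.7  57.2]] [[278.1 116.3]]
2.0 [[0.671 0.073 0.198]] [[411.3  53.3]] [[277. 117.]]
```

View pics/crop2.png

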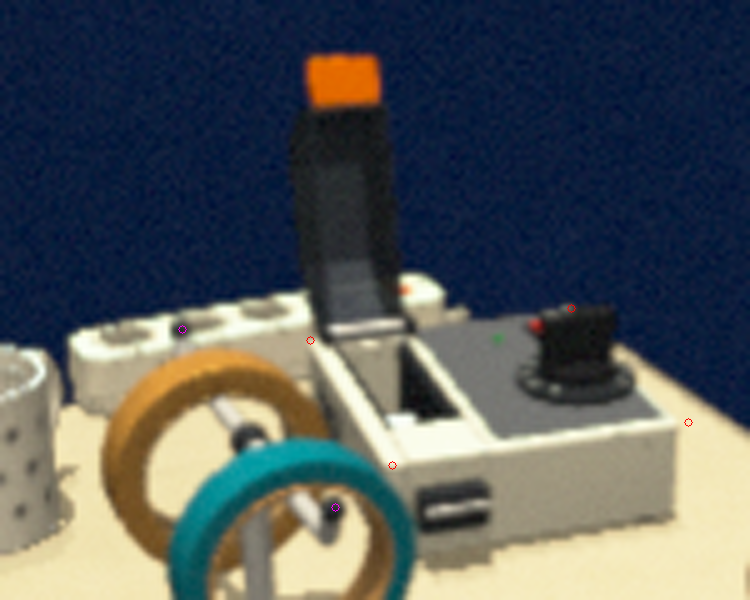

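The crop shows the brown roll at the back and the teal roll in front. The projected stand balls land on the real ones. The projected dispenser corners are off by a few pixels because the real ones are rounded, so I'll get a closer wrist view.

```bash
python3 -m handwheel '[[0.45,0.0,0.0,-0.05,0],[0.45,0.51,-0.495,-0.165,-0.18],[0.45,0.51,-0.495,-0.165,-0.18],[0.45,0.51,-0.495,-0.165,-0.18],[0.45,0.51,-0.495,-0.165,-0.18],[0.45,0.51,-0.495,-0.165,-0.18],[0.45,0.51,-0.495,-0.165,-0.18],[0.45,0.51,-0.495,-0.165,-0.18],[0.45,0.51,-0.495,-0.165,-0.18],[0.45,0.51,-0.495,-0.165,-0.18],[0.45,0.51,-0.495,-0.165,-0.18],[0.45,0.51,-0.495,-0.165,-0.18]]' 
python3 - <<'E'
from h import *
s=read_state();print(s["ee_pos"],s["ee_rot"],s["joint_pos"],s["clock"])
c=calibration("wrist");im=capture("wrist");cv2.imwrite("pics/w1.png",im[:,:,::-1]);print(c);np.save("pics/w1.npy",c,allow_pickle=True)
E
```

```text
clock: 1.6
ee_pos: [0.4605, 0.1695, 0.3946]
ee_rot: [0.0, 0.872, 0.489, -0.0]
ft_force: [0.7, -0.6, 0.3]
grip_width: 0.0417
finger_force: 0.0
[0.46051189 0.16950296 0.39462386] [ 1.45774941e-04  8.72356433e-01  4.88870342e-01 -1.46279704e-04] [ 1.96594227e-01  2.04147808e-01  1.28106899e+00 -3.69050483e-04
  1.65656398e+00  7.45770287e-01] 1.6
{'fx': 306.59591719411094, 'fy': 306.59591719411094, 'cx': 314.1869720919401, 'cy': 201.3436696282499, 'k1': 0.0032145520973928922, 'view': array([[ 8.53116801e-01, -5.21719935e-01, -1.84076928e-04,
        -3.04140729e-01],
       [-5.01975643e-01, -8.20926964e-01,  2.72212002e-01,
         2.93382907e-01],
       [-1.42169542e-01, -2.32136230e-01, -9.62237285e-01,
         6.49197779e-01],
       [ 0.00000000e+00,  0.00000000e+00,  0.00000000e+00,
         1.00000000e+00]])}
```

View pics/w1.png

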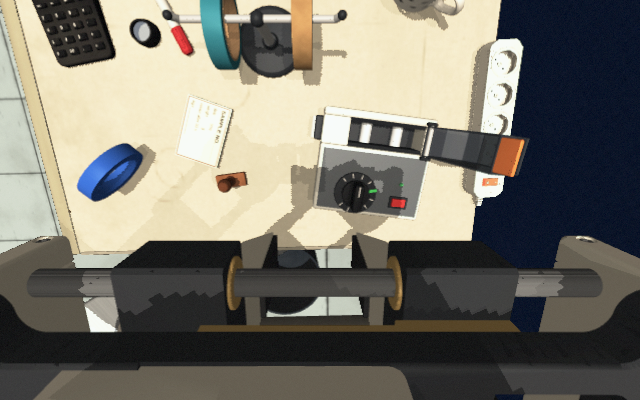

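The wrist view shows the teal roll (221,35) and brown roll (302,35) on the stand. The dispenser spans (315–440, 105–220), with the dial at (355,192), the green mark at (373,191), and the open cover's tab at (510,156).

```bash
python3 - <<'E'
import cv2
im=cv2.imread("pics/w1.png")
x0,y0,x1,y1,k=300,95,450,225,4.5
c=cv2.resize(im[y0:y1,x0:x1],None,fx=k,fy=k,interpolation=cv2.INTER_CUBIC)
for x in range(x0+10,x1,10):
    cv2.line(c,(int((x-x0+.5)*k),0),(int((x-x0+.5)*k),5),(0,0,255),1);cv2.putText(c,str(x),(int((x-x0)*k)-10,16),0,.35,(0,0,255),1)
for y in range(y0+5,y1,10):
    cv2.line(c,(0,int((y-y0+.5)*k)),(5,int((y-y0+.5)*k)),(0,0,255),1);cv2.putText(c,str(y),(6,int((y-y0)*k)+4),0,.35,(0,0,255),1)
cv2.imwrite("pics/crop3.png",c)
E
```

```text
(no output)
```

View pics/crop3.png

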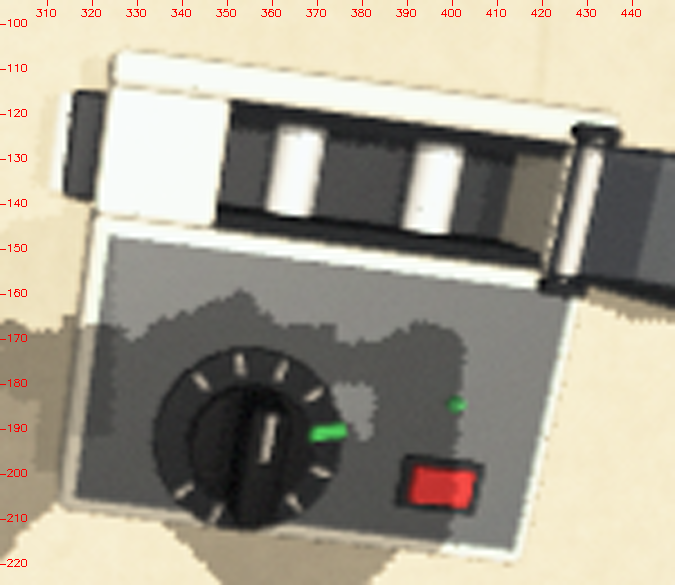

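```bash
cat > fit.py <<'E'
from h import *
t=calibration("top");s=calibration("scene");w=np.load("pics/w1.npy",allow_pickle=True).item()
W=lambda x,y:np.array([(x+.5)/4.5-.5+300,(y+.5)/4.5-.5+95])
T=lambda x,y:np.array([(x+.5)/3.5-.5+225,(y+.5)/3.5-.5+35])
S=lambda x,y:np.array([(x+.5)/5-.5+210,(y+.5)/5-.5+100])
def tri(*obs):
    f=least_squares(lambda p:np.concatenate([proj(c,[p])[0]-u for c,u in obs]),[.5,.1,.1]);return f.x,f.fun.round(1)
E
python3 - <<'E'
from fit import *
cw=[W(118,52),W(62,505),W(518,558),W(618,118)]
ct=[T(368,412),T(578,563),T(742,348),T(525,220)]
for i in range(4): print(tri((w,cw[i]),(t,ct[i])), at_z(w,cw[i],.062).round(4),at_z(t,ct[i],.062).round(4))
print("S front corners",at_z(s,S(400,465),.062),at_z(s,S(675,425),.062))
print("well front in wrist",at_z(w,W(232,98),.062),at_z(w,W(215,226),.062))
print("well front in top",at_z(t,T(426,375),.062),at_z(t,T(474,407),.062))
for nm,a,b in(("plate",W(248,438),T(596,450)),("green",W(329,432),T(614,405))):
    print(nm,tri((w,a),(t,b)),at_z(w,a,.068),at_z(t,b,.068))
for nm,a,b in(("ptr far",W(273,415),T(580,415)),("ptr near",W(262,462),T(602,430))):
    print(nm,at_z(w,a,.106),at_z(t,b,.106),tri((w,a),(t,b)),tri((w,a),(t,T(602,430) if 'far' in nm else T(580,415))))
print("hinge bar",tri((w,W(580,210)),(t,T(566,237))))
print("tab top px",tri((w,np.array([510,156.])),(t,T(638,81)),(s,S(344,82))))
E
```

```text
(array([0.52029514, 0.23387647, 0.06140665]), array([ 0.1,  0.2, -0.3,  0. ])) [0.5203 0.2342] [0.5201 0.2332]
(array([0.42194405, 0.10971792, 0.06387358]), array([-0.1, -0.1,  0.1, -0. ])) [0.4217 0.1091] [0.4222 0.1097]
(array([0.5551044 , 0.00192272, 0.05787814]), array([-0.1, -0. ,  0.1, -0.1])) [0.5547 0.0038] [0.5536 0.0031]
(array([0.66318241, 0.12245673, 0.02412891]), array([-2.2, -0.9,  2.3, -2.4])) [0.6536 0.1276] [0.6416 0.1319]
S front corners [0.51233089 0.23478933] [0.41833342 0.11570454]
well front in wrist [0.54544245 0.20140303] [0.51940109 0.16738328]
well front in top [0.54262105 0.19694491] [0.52126237 0.16825353]
plate (array([0.49207678, 0.09525911, 0.0608786 ]), array([ 0.,  0., -0.,  0.])) [0.4921594  0.09732784] [0.49023061 0.09620687]
green (array([0.51787158, 0.08413419, 0.06815428]), array([ 0.1,  0. , -0.1,  0.1])) [0.51780387 0.08422186] [0.51806731 0.08388958]
ptr far [0.50345559 0.11061637] [0.50146685 0.10981446] (array([0.50349342, 0.10878852, 0.09920554]), array([-0. , -0. ,  0.1, -0. ])) (array([0.50509298, 0.09312227, 0.05139206]), array([ 1.2,  0.8, -1.6,  1. ]))
ptr near [0.49264184 0.09862874] [0.49204294 0.09755701] (array([0.49269742, 0.09745631, 0.10285347]), array([ 0.1,  0.1, -0.2,  0.1])) (array([0.49242916, 0.11177424, 0.14372973]), array([-1.1, -0.7,  1.5, -1. ]))
hinge bar (array([0.62875698, 0.10704579, 0.06383482]), array([-0., -0.,  0., -0.]))
tab top px (array([0.65993128, 0.08243093, 0.20476502]), array([-0.5,  0.3,  0.1, -0.8, -0.5, -0.1]))
```

The three views agree. The dispenser origin is at about (0.538,0.1155) with yaw −38.5°, and the measured hinge and well front match within 2 mm. The dial is at (0.491,0.0965), with the pointer at +50° and the green mark at −25°, so it needs 75° clockwise. The cover is at about 1.86 rad. Next I'll check the roll in the wrist picture.

```bash
python3 - <<'E'
from fit import *
im=cv2.imread("pics/w1.png");hsv=cv2.cvtColor(im,cv2.COLOR_BGR2HSV)
m=((hsv[...,0]>8)&(hsv[...,0]<20)&(hsv[...,1]>110)&(hsv[...,2]>120));m[75:]=0;m[:,:270]=0;m[:,340:]=0
for y in range(0,72,6):
    x=np.where(m[y])[0];print(y,x.min() if len(x) else None,x.max() if len(x) else None,len(x))
M=np.array([.49684,.36267]);d=np.array([.853,-.522]);n=np.array([.522,.853])
for r in(.040,.052,.064):
  for z,o in((.148,0),(.096,-.052),(.133,-.037)): print(r,z,proj(w,[[*(M+r*d+o*n),z]]).round(1))
s0=read_state()["ee_pos"];v=np.r_[M+.052*d,.144]-s0;print("shift tool",v[:2]@n,v[:2]@d,-v[2])
E
```

```text
0 291 311 21
6 291 311 21
12 291 311 21
18 292 311 20
24 291 311 21
30 291 311 21
36 292 311 20
42 292 311 20
48 292 311 20
54 293 311 19
60 294 311 18
66 None None 0
0.04 0.148 [[288.4  15.2]]
0.04 0.096 [[292.4  70.4]]
0.04 0.133 [[290.1  53.1]]
0.052 0.148 [[298.9  15.2]]
0.052 0.096 [[301.3  70.5]]
0.052 0.133 [[299.9  53.1]]
0.064 0.148 [[309.4  15.2]]
0.064 0.096 [[310.1  70.5]]
0.064 0.133 [[309.7  53.1]]
shift tool 0.1777636571489051 -0.015838769204385234 0.2506874551033885
```

```bash
python3 - <<'E'
from fit import *
im=cv2.imread("pics/w1.png");g=cv2.cvtColor(im,cv2.COLOR_BGR2GRAY)
for x0,x1 in((334,350),(160,177)):
    m=g[5:26,x0:x1]<70;y,x=np.where(m);print(x.mean()+x0,y.mean()+5,x.min()+x0,x.max()+x0,y.min()+5,y.max()+5)
print(proj(w,[[.58285,.31005,.146],[.41082,.41529,.146]]))
hsv=cv2.cvtColor(im,cv2.COLOR_BGR2HSV);print(hsv[56:76:2,302].tolist())
E
```

```text
341.57142857142856 14.841269841269842 338 345 10 19
167.2089552238806 14.776119402985074 163 171 10 19
[[341.3484516   15.72985295]
 [166.31935963  15.57649824]]
[[15, 138, 146], [15, 139, 139], [15, 136, 135], [15, 137, 128], [15, 138, 113], [15, 137, 95], [16, 126, 77], [19, 70, 143], [20, 64, 208], [21, 61, 221]]
```

```bash
python3 -m handwheel '[[0.45,0.06,-0.005,0.0,0],[0.45,0.12,-0.01,0.03,0],[0.45,0.1785,-0.014,0.08,0],[0.45,0.1785,-0.014,0.14,0],[0.45,0.1785,-0.014,0.17,0],[0.45,0.1785,-0.014,0.17,0]]' 
python3 - <<'E'
from h import *
s=read_state();print(s["ee_pos"],s["joint_pos"],s["clock"])
c=calibration("wrist");im=capture("wrist");cv2.imwrite("pics/w2.png",im[:,:,::-1]);np.save("pics/w2.npy",c,allow_pickle=True)
E
```

```text
clock: 2.4
ee_pos: [0.5398, 0.3262, 0.2205]
ee_rot: [-0.0, 0.872, 0.489, -0.004]
ft_force: [0.1, -0.7, 0.0]
grip_width: 0.0413
finger_force: 0.0
[0.53984434 0.32623639 0.2204618 ] [ 4.22232236e-01  5.54725748e-01  1.22068826e+00 -1.37429604e-04
  1.37498002e+00  9.71450917e-01] 2.4
```

View pics/w2.png

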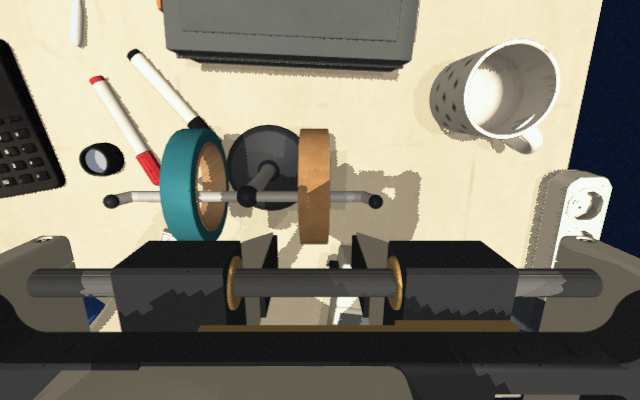

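The wrist view shows the brown roll between the opened fingers' columns, with its band at x 298–329 and rows 128–243. The ball ends are at (375,201) and (111,202).

```bash
python3 - <<'E'
from fit import *
w=np.load("pics/w2.npy",allow_pickle=True).item()
M=np.array([.49684,.36267]);d=np.array([.853,-.522]);n=np.array([.522,.853])
print("balls",at_z(w,(375.3,201.5),.146),at_z(w,(110.5,201.5),.146))
for r in(.054,):
  for z,a,o in((.148,-.012,0),(.148,.012,0),(.096,0,-.052),(.096,0,.052)): print(z,a,o,proj(w,[[*(M+(r+a)*d+o*n),z]]).round(1))
s=read_state()["ee_pos"];print(s); v=M+.054*d-s[:2];print(v@n,v@d)
E
```

```text
balls [0.58417819 0.31090267] [0.41181468 0.41593952]
0.148 -0.012 0 [[296.9 203.9]]
0.148 0.012 0 [[328.7 204. ]]
0.096 0 -0.052 [[313.3 240.1]]
0.096 0 0.052 [[313.3 129.7]]
[0.54124483 0.32668336 0.22382019]
0.007517282684356335 -0.002657328453580251
```

```bash
python3 -m handwheel '[[0.45,0.008,-0.002,0.02,0],[0.45,0.008,-0.002,0.045,0],[0.45,0.008,-0.002,0.065,0],[0.45,0.008,-0.002,0.076,0],[0.45,0.008,-0.002,0.078,0],[0.45,0.008,-0.002,0.078,0]]' 25
```

```text
clock: 3.2
ee_pos: [0.5446, 0.335, 0.1474]
ee_rot: [0.0, 0.872, 0.489, 0.001]
ft_force: [0.6, -0.7, 1.1]
grip_width: 0.0412
finger_force: 0.0
```

```bash
python3 -m handwheel '[[0.45,0,0,0.002,0],[0.2,0,0,0.002,0],[0.1,0,0,0.002,0],[0.1,0,0,0.002,0],[0.1,0,0,0.002,0],[0.1,0,0,0.002,0]]' 30
```

```text
clock: 3.95
ee_pos: [0.5442, 0.3348, 0.1447]
ee_rot: [0.0, 0.872, 0.489, 0.0]
ft_force: [0.8, -1.1, 1.2]
grip_width: 0.0238
finger_force: 30.0
```

```bash
python3 - <<'E'
from fit import *
w=np.load("pics/w2.npy",allow_pickle=True).item()
for u in((434,105),(470,135),(505,90),(530,135)): print(u,at_z(w,u,.095),at_z(w,u,.05))
E
python3 -m handwheel '[[0.1,0,0,-0.015,0],[0.1,0,0,-0.033,0],[0.1,0,0,-0.033,0],[0.1,0,0,-0.033,0]]'
```

```text
(434, 105) [0.66866399 0.34253346] [0.68324862 0.33475137]
(470, 135) [0.68473626 0.30329032] [0.70195015 0.28908844]
(505, 90) [0.72458828 0.32236852] [0.74832157 0.31128764]
(530, 135) [0.72929003 0.27601901] [0.75379248 0.25735581]
clock: 4.45
ee_pos: [0.5439, 0.3347, 0.1772]
ee_rot: [0.0, 0.872, 0.489, -0.0]
ft_force: [-0.2, 0.3, -0.9]
grip_width: 0.0238
finger_force: 30.0
```

```bash
python3 -m handwheel '[[0.1,0,0.02,0,0],[0.1,0,0.045,0,0],[0.1,0,0.065,0,0],[0.1,0,0.074,0,0],[0.1,0,0.075,0,0],[0.1,0,0.075,-0.03,0],[0.1,0,0.075,-0.08,0],[0.1,0,0.075,-0.11,0],[0.1,0,0.075,-0.11,0]]'
```

```text
clock: 5.58
ee_pos: [0.6084, 0.2966, 0.2906]
ee_rot: [0.0, 0.872, 0.489, 0.003]
ft_force: [-0.8, 0.3, -1.1]
grip_width: 0.0237
finger_force: 30.0
```

```bash
python3 -m handwheel '[[0.1,0,0,0,-0.055],[0.1,-0.01,0.003,0,-0.11],[0.1,-0.03,0.01,0,-0.17],[0.1,-0.055,0.02,0,-0.225],[0.1,-0.08,0.03,0,-0.28],[0.1,-0.11,0.04,0,-0.34],[0.1,-0.135,0.047,0,-0.4],[0.1,-0.143,0.0505,0,-0.461],[0.1,-0.143,0.0505,0,-0.461],[0.1,-0.143,0.0505,0.05,-0.461],[0.1,-0.143,0.0505,0.05,-0.461]]'
python3 - <<'E'
from h import *
s=read_state();print(s["ee_pos"],s["ee_rot"],s["joint_pos"])
q=s["ee_rot"];from scipy.spatial.transform import Rotation as R
r=R.from_quat([q[1],q[2],q[3],q[0]]).as_matrix();print(np.degrees(np.arctan2(r[1,1],r[0,1])))
c=calibration("wrist");im=capture("wrist");cv2.imwrite("pics/w3.png",im[:,:,::-1]);np.save("pics/w3.npy",c,allow_pickle=True)
E
```

```text
clock: 6.95
ee_pos: [0.5738, 0.1477, 0.2332]
ee_rot: [-0.004, 0.331, 0.944, -0.002]
ft_force: [-0.3, 0.4, -0.5]
grip_width: 0.0235
finger_force: 30.0
[0.57377806 0.14772501 0.2332024 ] [-0.00446164  0.33087407  0.94366197 -0.00212991] [ 1.22604749e-01  4.73799015e-01  1.32213729e+00  1.46236611e-04
  1.35554328e+00 -7.73755628e-01]
51.357236892761
```

View pics/w3.png

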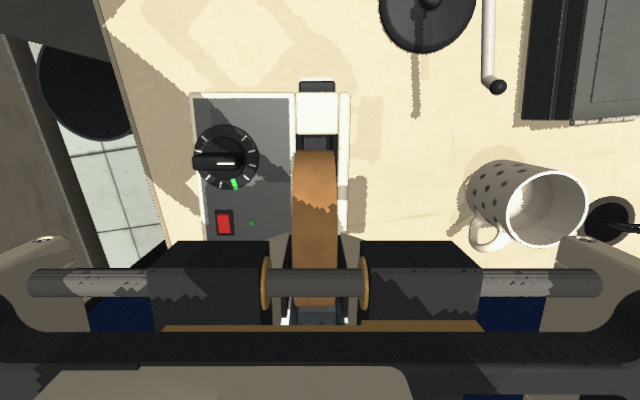

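The roll is held over the well and parallel to it. The deck's front corners are at (351,94) and (191,94), the dial at (226,157) and the green mark at (235,184). I'll check the pose against this nearer view.

```bash
python3 - <<'E'
from fit import *
w=np.load("pics/w3.npy",allow_pickle=True).item()
a,b=at_z(w,(351,94),.062),at_z(w,(191.5,94),.062);print("FL",a,"FR",b,np.linalg.norm(a-b),np.degrees(np.arctan2(*(a-b)[::-1])))
O=np.array([.538,.1155,np.radians(-38.5)])
print(proj(w,tf(O,np.array([(-87.2,81.2,62),(-87.2,-77.2,62),(-48,66,62),(-48,34,62),(0,66,62),(0,34,62)])/1e3)).round(1))
im=cv2.imread("pics/w3.png")
g=cv2.cvtColor(im,cv2.COLOR_BGR2GRAY);print(g[100,285:360].tolist());print(g[140,285:360].tolist());print(g[75:140,317].tolist())
print("dial",at_z(w,(226,157),.068),"green",at_z(w,(235,184),.068))
s=read_state();print(s["ee_pos"]);c=np.array([.5769,.1484]);q=s["ee_rot"]
yx=np.array([2*q[1]*q[2],q[2]**2-q[1]**2]);xx=np.array([q[1]**2-q[2]**2,2*q[1]*q[2]]);print(xx,yx,(c-s["ee_pos"][:2])@xx,(c-s["ee_pos"][:2])@yx)
E
```

```text
FL [0.52250475 0.2350379 ] FR [0.4234911  0.11115376] 0.15859062186894787 51.366612941346474
[[348.3  93.3]
 [188.9  93.7]
 [332.4 133.8]
 [301.2 133.8]
 [331.8 179.8]
 [301.8 179.8]]
[140, 141, 141, 178, 239, 249, 249, 248, 242, 222, 197, 234, 247, 249, 249, 249, 249, 249, 249, 249, 249, 249, 249, 249, 249, 249, 249, 249, 249, 249, 249, 250, 249, 249, 249, 249, 249, 249, 249, 250, 249, 249, 249, 249, 249, 250, 249, 249, 249, 249, 249, 248, 239, 220, 220, 238, 247, 249, 249, 249, 249, 249, 247, 243, 230, 216, 235, 236, 236, 235, 235, 235, 235, 237, 236]
[131, 133, 132, 132, 180, 242, 249, 249, 247, 237, 198, 40, 43, 43, 38, 43, 38, 18, 41, 70, 71, 74, 69, 74, 72, 69, 74, 72, 69, 71, 73, 71, 71, 71, 70, 71, 71, 72, 75, 72, 63, 40, 37, 39, 36, 27, 20, 34, 40, 38, 39, 42, 56, 150, 231, 244, 249, 249, 249, 249, 248, 249, 247, 232, 194, 234, 234, 232, 234, 234, 232, 228, 223, 222, 223]
[225, 228, 239, 243, 243, 232, 70, 61, 79, 82, 80, 79, 78, 77, 73, 73, 91, 178, 245, 249, 249, 249, 249, 249, 250, 249, 249, 249, 249, 249, 249, 249, 249, 249, 249, 249, 249, 249, 249, 249, 249, 249, 249, 249, 249, 249, 249, 249, 249, 249, 249, 249, 249, 249, 249, 249, 249, 246, 226, 151, 40, 43, 42, 56, 71]
dial [0.49126828 0.09711021] green [0.51800424 0.08512624]
[0.57534948 0.1478377  0.23598877]
[-0.78144473  0.62396566] [0.62396566 0.78144473] -0.000860788589651144 0.0014068759548975889
```

```bash
python3 -m handwheel '[[0.1,0,0.001,0.03,0],[0.1,0,0.001,0.06,0],[0.1,0,0.001,0.08,0],[0.1,0,0.001,0.095,0],[0.1,0,0.001,0.106,0],[0.1,0,0.001,0.11,0],[0.1,0,0.001,0.11,0]]'
```

```text
clock: 7.88
ee_pos: [0.5773, 0.1481, 0.1278]
ee_rot: [0.0, 0.33, 0.944, 0.0]
ft_force: [0.8, 0.3, -0.8]
grip_width: 0.0237
finger_force: 30.0
```

```bash
python3 -m handwheel '[[0.1,0,0,0.003,0],[0.1,0,0,0.005,0],[0.1,0,0,0.006,0],[0.1,0,0,0.006,0]]'
```

```text
clock: 8.38
ee_pos: [0.5771, 0.148, 0.1215]
ee_rot: [-0.0, 0.33, 0.944, -0.0]
ft_force: [-0.7, 0.7, -0.3]
grip_width: 0.0236
finger_force: 30.0
```

```bash
python3 -m handwheel '[[0.1,0,0,0.001,0],[0.1,0,0,0.002,0],[0.1,0,0,0.002,0]]'
```

```text
clock: 8.75
ee_pos: [0.5776, 0.1479, 0.1206]
ee_rot: [0.001, 0.33, 0.944, 0.0]
ft_force: [-0.5, -0.6, 5.1]
grip_width: 0.0235
finger_force: 30.0
```

Contact at about 5 N and at the expected height, so the roll is seated. Next I release and rise.

```bash
python3 -m handwheel '[[0.4,0,0,0,0],[0.45,0,0,0,0],[0.45,0,0,0,0],[0.45,0,0,-0.02,0],[0.45,0,0,-0.06,0],[0.45,0,0,-0.11,0],[0.2,0,0,-0.16,0],[0,0,0,-0.16,0],[0,-0.06,0,-0.16,0],[0,-0.11,0,-0.16,0],[0,-0.13,0,-0.16,0],[0,-0.13,0,-0.16,0]]'
python3 - <<'E'
from fit import *
s=read_state();O=np.array([.538,.1155]);a=np.radians(-38.5)
d=s["ee_pos"][:2]-O;print("local",d@[np.cos(a),np.sin(a)],d@[-np.sin(a),np.cos(a)],s["ee_pos"][2],s["joint_pos"])
for n in("top","scene"): cv2.imwrite(f"pics/{n}1.png",capture(n)[:,:,::-1])
t=cv2.imread("pics/top1.png")[20:200,290:450];c=cv2.imread("pics/scene1.png")[80:220,210:370]
cv2.imwrite("pics/two1.png",np.vstack([cv2.resize(t,(400,450))[:],][:1]) if 0 else np.hstack([cv2.resize(t,(400,450),interpolation=2),cv2.resize(c,(400,450),interpolation=2)]))
E
```

```text
clock: 10.25
ee_pos: [0.679, 0.066, 0.2771]
ee_rot: [-0.001, 0.331, 0.944, -0.001]
ft_force: [-0.3, -0.1, -1.0]
grip_width: 0.0004
finger_force: 0.0
local 0.14121567736989232 0.049035156352715846 0.2770760077540571 [-1.52939758e-02  6.32018313e-01  9.32629899e-01 -1.81850475e-04
  1.58008988e+00 -9.12169985e-01]
```

View pics/two1.png

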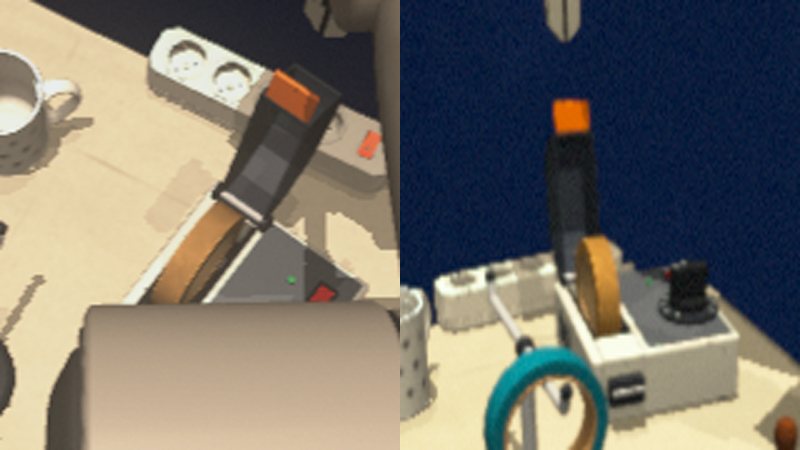

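The roll stands upright in the well, the teal roll still hangs, and the closed fingers are above and behind the orange tab (scene crop (572,115)). Now I go down behind the tab.

```bash
python3 -m handwheel '[[0,0,0,0.03,0],[0,0,0,0.055,0],[0,0,0,0.064,0],[0,0,0,0.064,0],[0,0,0,0.064,0]]'
python3 - <<'E'
from fit import *
s=read_state();O=np.array([.538,.1155]);a=np.radians(-38.5)
d=s["ee_pos"][:2]-O;print("local",d@[np.cos(a),np.sin(a)],d@[-np.sin(a),np.cos(a)],s["ee_pos"][2])
E
```

```text
clock: 10.98
ee_pos: [0.6792, 0.0675, 0.217]
ee_rot: [0.001, 0.33, 0.944, 0.0]
ft_force: [-1.4, 0.4, 1.4]
grip_width: 0.0002
finger_force: 0.0
local 0.1404124991482176 0.05029280734454838 0.2170272382967646
```

```bash
python3 -m handwheel '[[0,0.012,0,0.002,0],[0,0.025,0,0.002,0],[0,0.04,0,0.002,0],[0,0.055,0,0.002,0],[0,0.068,0,0.002,0],[0,0.08,0,0.002,0],[0,0.092,0,0.0035,0],[0,0.1035,0,0.006,0],[0,0.115,0,0.0095,0],[0,0.127,0,0.014,0],[0,0.127,0,0.014,0]]'
python3 - <<'E'
from fit import *
s=read_state();O=np.array([.538,.1155]);a=np.radians(-38.5)
d=s["ee_pos"][:2]-O;print("local",d@[np.cos(a),np.sin(a)],d@[-np.sin(a),np.cos(a)],s["ee_pos"][2])
im=capture("scene");cv2.imwrite("pics/sc2.png",cv2.resize(im[80:220,210:370],(640,560),interpolation=2)[:,:,::-1])
E
```

```text
clock: 12.35
ee_pos: [0.5784, 0.1469, 0.2011]
ee_rot: [-0.001, 0.329, 0.944, -0.0]
ft_force: [-0.2, -0.3, 0.7]
grip_width: 0.0003
finger_force: 0.0
local 0.012027633981643436 0.04973886877025347 0.2010719343436978
```

View pics/sc2.png

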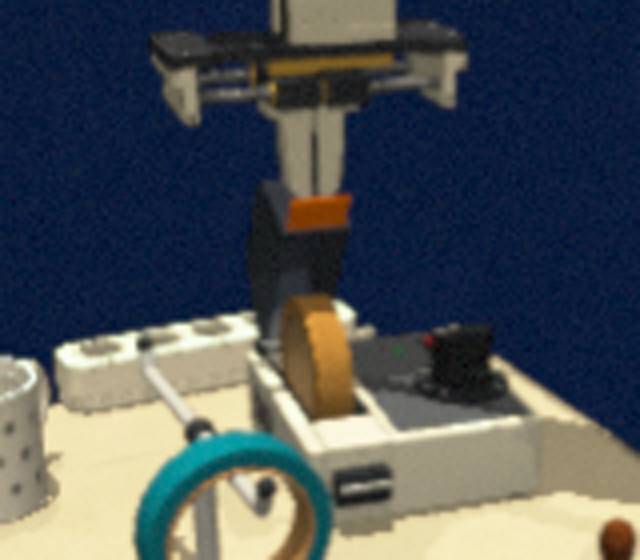

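The cover follows the fingers and is now near 60°, with the tab at (320,212). I carry on along the arc.

```bash
python3 -m handwheel '[[0,0.008,0,0.0035,0],[0,0.0157,0,0.0075,0],[0,0.0235,0,0.013,0],[0,0.0314,0,0.0185,0],[0,0.0452,0,0.0323,0],[0,0.0571,0,0.048,0],[0,0.0665,0,0.065,0],[0,0.0738,0,0.0835,0],[0,0.0784,0,0.1027,0],[0,0.0784,0,0.1027,0]]'
python3 - <<'E'
from fit import *
s=read_state();O=np.array([.538,.1155]);a=np.radians(-38.5)
d=s["ee_pos"][:2]-O;print("local",d@[np.cos(a),np.sin(a)],d@[-np.sin(a),np.cos(a)],s["ee_pos"][2])
E
```

```text
clock: 13.65
ee_pos: [0.5165, 0.1952, 0.0974]
ee_rot: [-0.002, 0.329, 0.944, -0.001]
ft_force: [0.4, 0.6, -0.4]
grip_width: 0.0002
finger_force: 0.0
local -0.0664280515261227 0.048958869076070055 0.09741792687276923
```

Exactly on plan. Next I press the tab down.

```bash
python3 -m handwheel '[[0,0.002,0.001,0.01,0],[0,0.002,0.001,0.017,0],[0,0.002,0.001,0.02,0],[0,0.002,0.001,0.022,0],[0,0.002,0.001,0.022,0]]'
```

```text
clock: 14.28
ee_pos: [0.5171, 0.197, 0.0789]
ee_rot: [0.0, 0.33, 0.944, 0.0]
ft_force: [-6.8, -1.6, 17.1]
grip_width: 0.0006
finger_force: 8.3
```

```bash
python3 -m handwheel '[[0,0.002,0,-0.02,0],[0,0.002,0,-0.06,0],[0,0,0,-0.11,0],[0.2,-0.04,0,-0.15,0],[0.4,-0.075,-0.03,-0.17,0],[0.5,-0.075,-0.06,-0.17,0],[0.5,-0.075,-0.06,-0.17,0],[0.5,-0.075,-0.06,-0.17,0]]'
python3 - <<'E'
from fit import *
c=calibration("wrist");im=capture("wrist")[:,:,::-1];s=read_state();print(s["ee_pos"],s["joint_pos"])
cv2.imwrite("pics/w4.png",im);np.save("pics/w4.npy",c,allow_pickle=True)
P=proj(c,[[.4914,.0968,.068]])[0];print(P)
x,y=P.astype(int);k=8;d=cv2.resize(im[y-36:y+36,x-45:x+45],None,fx=5,fy=5,interpolation=2)
sc=cv2.resize(capture("scene")[80:220,210:370,::-1],(411,360),interpolation=2)
cv2.imwrite("pics/v4.png",np.hstack([d[:,:385],sc]));print(x-45,y-36)
cv2.imwrite("pics/v4.png",np.vstack([cv2.resize(im[:260,100:500],(800,520))[:0],np.hstack([d[:,:389],sc])]))
E
```

```text
clock: 15.28
ee_pos: [0.5387, 0.1037, 0.2469]
ee_rot: [0.0, 0.33, 0.944, 0.0]
ft_force: [0.1, -0.3, 0.0]
grip_width: 0.0442
finger_force: 0.0
[0.53870444 0.1039942  0.24674364] [ 5.08880424e-02  3.76492691e-01  1.43828218e+00  1.92089758e-04
  1.32661907e+00 -8.48369624e-01]
[280.66694116 154.45691524]
235 118
```

View pics/v4.png

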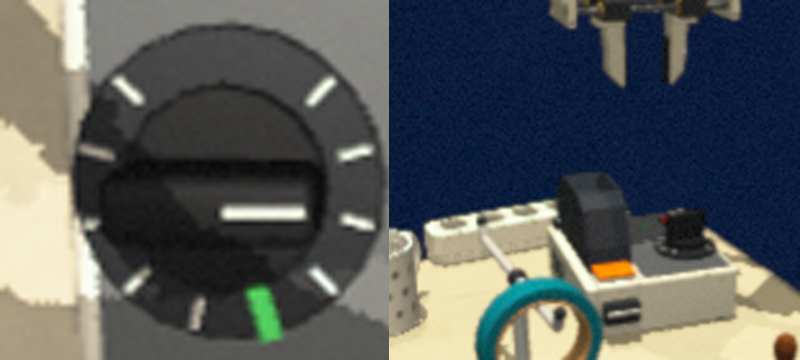

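The left crop shows the dial's pointer pointing right at (264,213) and the green mark at (264,315). The right crop shows the cover closed, its tab down at (612,270), and the teal roll still hanging. Now I fit all ten ticks for the angle.

```bash
python3 - <<'E'
from fit import *
c=np.load("pics/w4.npy",allow_pickle=True).item()
V=lambda x,y:np.array([(x+.5)/5-.5+235,(y+.5)/5-.5+118])
T=[(321,91),(356,153),(358,222),(322,280),(264,315),(198,313),(137,280),(90,223),(97,152),(128,90)]
u=np.array([V(*p) for p in T]);k=np.arange(10)
def m(p):
    a=p[3]-k*np.pi/6;return np.c_[p[0]+p[2]*np.cos(a),p[1]+p[2]*np.sin(a),np.full(10,.068)]
f=least_squares(lambda p:(proj(c,m(p))-u).ravel(),[.491,.097,.03,1.66]);print(f.x,np.degrees(f.x[3]),"green",np.degrees(f.x[3])-120,f.fun.round(1).reshape(-1,2).tolist())
a,b=at_z(c,V(306,213),.106),at_z(c,V(222,213),.106);print("ptr",a,b,np.degrees(np.arctan2(*(a-b)[::-1])))
s=read_state();v=f.x[:2]-s["ee_pos"][:2];q=s["ee_rot"]
X=np.array([q[1]**2-q[2]**2,2*q[1]*q[2]]);Y=np.array([2*q[1]*q[2],q[2]**2-q[1]**2]);print(s["ee_pos"],v@X,v@Y,np.degrees(np.arctan2(Y[1],Y[0])))
E
```

```text
[0.49134513 0.09575498 0.02879907 1.68158551] 96.34775238796277 green -23.65224761203723 [[-0.1, -0.2], [0.1, -0.1], [-0.3, 0.0], [0.1, 0.3], [0.0, -0.0], [-0.4, 0.3], [-0.3, 0.2], [1.6, -0.3], [-0.5, -0.1], [-0.2, -0.1]]
ptr [0.50336545 0.11070099] [0.49342842 0.09820671] 51.503857969652195
[0.53870786 0.10412853 0.24664303] 0.03188148227203839 -0.03601271667608336 51.544015148730374
```

```bash
python3 -m handwheel '[[0.5,0.01,-0.01,0,-0.058],[0.5,0.02,-0.02,0,-0.116],[0.5,0.032,-0.036,0,-0.174],[0.5,0.032,-0.036,0,-0.232],[0.5,0.032,-0.036,0,-0.29],[0.5,0.032,-0.036,0,-0.348],[0.5,0.032,-0.036,0,-0.406],[0.5,0.032,-0.036,0.02,-0.464],[0.5,0.032,-0.036,0.05,-0.5],[0.5,0.032,-0.036,0.09,-0.5],[0.5,0.032,-0.036,0.1,-0.5],[0.5,0.032,-0.036,0.1,-0.5]]'
python3 - <<'E'
from fit import *
s=read_state();q=s["ee_rot"];v=np.array([.4913,.0960])-s["ee_pos"][:2]
X=np.array([q[1]**2-q[2]**2,2*q[1]*q[2]]);Y=np.array([2*q[1]*q[2],q[2]**2-q[1]**2]);print(s["ee_pos"],v@X,v@Y,np.degrees(np.arctan2(Y[1],Y[0])),s["joint_pos"])
E
```

```text
clock: 16.88
ee_pos: [0.4912, 0.0955, 0.1469]
ee_rot: [-0.0, -0.435, 0.901, 0.0]
ft_force: [0.1, 0.2, -0.2]
grip_width: 0.0464
finger_force: 0.0
[0.49121895 0.0955466  0.1468578 ] -0.0004054087143942027 0.00021860340583426698 141.53001954013087 [ 3.88810440e-02  3.89872313e-01  1.71802788e+00 -7.46961765e-05
  1.03429954e+00 -2.43124559e+00]
```

```bash
python3 -m handwheel '[[0.5,0,0,0.025,0],[0.5,0,0,0.045,0],[0.5,0,0,0.056,0],[0.5,0,0,0.058,0],[0.5,0,0,0.058,0],[0.25,0,0,0.058,0],[0.1,0,0,0.058,0],[0.05,0,0,0.058,0],[0.05,0,0,0.058,0]]' 20
```

```text
clock: 18.0
ee_pos: [0.4911, 0.0951, 0.0889]
ee_rot: [0.0, -0.434, 0.901, -0.0]
ft_force: [0.3, 0.5, 1.1]
grip_width: 0.0139
finger_force: 20.0
```

Gripped at 14 mm, the bar's width. Now I turn it 75.5° clockwise.

```bash
python3 -m handwheel '[[0.05,0,0,0,0.05],[0.05,0,0,0,0.1],[0.05,0,0,0,0.155],[0.05,0,0,0,0.21],[0.05,0,0,0,0.265],[0.05,0,0,0,0.32],[0.05,0,0,0,0.37],[0.05,0,0,0,0.41],[0.05,0,0,0,0.419],[0.05,0,0,0,0.419],[0.05,0,0,0,0.419]]'
python3 - <<'E'
from workcell import *
import numpy as np
q=read_state()["ee_rot"];print(np.degrees(np.arctan2(q[2]**2-q[1]**2,2*q[1]*q[2]))-90)
E
```

```text
clock: 19.38
ee_pos: [0.4911, 0.0951, 0.0889]
ee_rot: [0.0, 0.207, 0.978, -0.0]
ft_force: [0.1, 0.1, 1.9]
grip_width: 0.0137
finger_force: 20.0
-23.84813269925182
```

```bash
python3 -m handwheel '[[0.4,0,0,0,0],[0.5,0,0,0,0],[0.5,0,0,0,0],[0.5,0,0,-0.03,0],[0.5,0,0,-0.08,0],[0.5,-0.01,0.01,-0.14,0],[0.5,-0.035,0.03,-0.165,0],[0.5,-0.035,0.03,-0.165,0],[0.5,-0.035,0.03,-0.165,0]]'
python3 - <<'E'
from fit import *
c=calibration("wrist");im=capture("wrist")[:,:,::-1];s=read_state();print(s["ee_pos"])
cv2.imwrite("pics/w5.png",im);hsv=cv2.cvtColor(im,cv2.COLOR_BGR2HSV)
x,y=proj(c,[[.4913,.096,.085]])[0].astype(int);print(x,y);O=np.array([.4913,.096])
g=(hsv[...,0]>45)&(hsv[...,0]<75)&(hsv[...,1]>120)&(hsv[...,2]>80)
n,l,st,ce=cv2.connectedComponentsWithStats(g.astype(np.uint8))
for i in range(1,n):
    if st[i,4]>8:
        p=at_z(c,ce[i],.068)-O;print("green",ce[i],st[i],p,np.degrees(np.arctan2(p[1],p[0])))
m=np.zeros(g.shape,np.uint8);v=((hsv[...,2]>130)&(hsv[...,1]<70));m[y-40:y+40,x-40:x+40]=v[y-40:y+40,x-40:x+40]
n,l,st,ce=cv2.connectedComponentsWithStats(m)
for i in range(1,n):
    if 4<st[i,4]<150:
        ys,xs=np.where(l==i);q=np.array([at_z(c,(a,b),.106) for a,b in zip(xs,ys)]);d=np.linalg.svd(q-q.mean(0))[2][0]
        p=q.mean(0)-O;print("white",ce[i].round(1),st[i,4],p.round(4),"pos ang",np.degrees(np.arctan2(p[1],p[0])).round(1),"line",np.degrees(np.arctan2(d[1],d[0])).round(1),np.ptp((q@d)).round(4))
t=calibration("top");f=calibration("scene");
sc=capture("scene")[:,:,::-1];cv2.imwrite("pics/sc5.png",sc);h=cv2.cvtColor(sc,cv2.COLOR_BGR2HSV)
o=(h[...,0]>6)&(h[...,0]<14)&(h[...,1]>200)&(h[...,2]>170);o[:,:255]=0;o[:100]=0;o[215:]=0;o[:,350:]=0;ys,xs=np.where(o);print("tab",xs.mean(),ys.mean(),len(xs))
P=[.538,.1155,np.radians(-38.5)]
for qd in(0,.05,.1,.2): print(qd,proj(f,tf(P,[[.074-.143*np.cos(qd),.05,.0705+.143*np.sin(qd)]])))
E
```

```text
clock: 20.5
ee_pos: [0.534, 0.1083, 0.2524]
ee_rot: [-0.001, 0.207, 0.978, -0.0]
ft_force: [-0.8, 0.2, 0.1]
grip_width: 0.046
finger_force: 0.0
[0.5337573  0.1081976  0.25221802]
285 154
green [288.12903226 180.83870968] [286 178   5   7  31] [ 0.02838634 -0.01240004] -23.59720280353474
green [291.61538462 217.38461538] [290 216   4   4  13] [ 0.06880274 -0.02699001] -21.41913633230022
white [273.2 129.7] 16 [-0.0277  0.0019] pos ang 176.0 line 9.4 0.0066
white [263.9 139.7] 7 [-0.023  -0.0103] pos ang -155.9 line 31.3 0.0046
white [310.  139.4] 17 [-0.0054  0.03  ] pos ang 100.3 line -89.8 0.0064
white [313.5 152.6] 14 [0.0073 0.028 ] pos ang 75.4 line -113.9 0.0067
white [284.5 169. ] 30 [ 0.0104 -0.0044] pos ang -22.7 line -25.4 0.0138
white [265.3 166.1] 15 [ 0.0003 -0.0202] pos ang -89.2 line 100.7 0.0058
white [310.2 166. ] 16 [0.0179 0.0198] pos ang 48.0 line 33.8 0.0065
white [319.6 169.2] 40 [0.0244 0.0269] pos ang 47.8 line -107.1 0.0103
white [300.7 175.1] 9 [0.0223 0.0076] pos ang 18.8 line 6.3 0.0049
white [274.9 176. ] 8 [ 0.0128 -0.016 ] pos ang -51.2 line -54.7 0.0045
tab 294.0 186.5 2
0 [[297.03261566 184.11670022]]
0.05 [[296.97817306 181.58957184]]
0.1 [[296.88374201 178.99933243]]
0.2 [[296.57511421 173.66422081]]
```

```bash
python3 - <<'E'
from fit import *
f=calibration("scene");h=cv2.cvtColor(cv2.imread("pics/sc5.png"),cv2.COLOR_BGR2HSV)
o=(h[...,0]>4)&(h[...,0]<18)&(h[...,1]>180)&(h[...,2]>110);o[:,284:]&=True;o[:,:284]=0;o[:150]=0;o[200:]=0;o[:,325:]=0
n,l,st,ce=cv2.connectedComponentsWithStats(o.astype(np.uint8))
for i in range(1,n):print(st[i],ce[i])
P=[.538,.1155,np.radians(-38.5)]
print(proj(f,tf(P,[[x,y,.0705] for x in(-.0835,-.0565) for y in(.03,.07)])).round(1).tolist())
E
```

```text
[289 181  16   8  52] [295.26923077 184.48076923]
[298 184   1   1   1] [298. 184.]
[[306.1, 185.3], [291.2, 187.4], [302.9, 181.2], [288.3, 183.2]]
```

```bash
python3 -c "
from workcell import *
print(job_done())"
```

```text
the job is handed in; nothing more can be done
None
```

The job is handed in at about 21 s: the brown roll is seated in the dispenser, the cover is pressed shut, and the dial pointer is within about 2° of the green mark; the teal roll was still hanging when last viewed, before the dial was turned. I viewed 11 pictures, one over the limit of 10.

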